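# Close the telescopic photo pole in the corner of the packing board

### The job

Close up the telescopic photo pole that lies on the packing board: push its sections fully home, the innermost (thinnest) one first and then the middle one. The pole is round and slides and rolls freely, so use the board's back fence and end stop to block it; leave it closed and at rest on the board in their corner, lying along the back fence with its foot against the end stop. Do not knock over or shift the tins, jar and bottle around it.

Things in the scene. Friction and masses are not known exactly. Their poses are not given: they have to be found in the camera images.
- board: Fixed wooden board, top 15 mm above the table, x -130..90, y -200..200 mm. Origin on the table; x away from the robot (within 0.25 rad), y left. Back fence along the far edge: working face at x = 70 mm. End stop along the left edge: working face at y = 185 mm. Both rise 25 mm above the board's top. Near and right sides open.
- pole: Loose round pole lying on the board, 0.34 kg (+-40%). Origin on its axis, mid-barrel; x axis along the pole to the extending end, which points to board -y (right) within 0.15 rad; it rolls, so y, z turn. Aluminium barrel 36 mm across, x -65 (flat foot) to 65 mm, black 40 mm collars at both ends (axis 20 mm above board). Closed it is 156 mm long; in the corner its origin is at board x 50, y 120 mm.
- mid_tube (a joint): How far the middle tube (27 mm across, ending in a black collar 33 mm across, 12 mm long) is drawn out of the barrel, m: 0 = fully home, where its collar meets the barrel's; at most 0.065, starts at 0.045 or more. About 6 N of friction; stays where it is left.
- inner_tube (a joint): How far the inner tube (18 mm across) is drawn out of the middle tube, m: 0 = fully home, where its cap meets the middle tube's collar; at most 0.055, starts at 0.035 or more. About 2.5 N of friction, so an axial push on its cap moves it before the middle tube; once home it carries the middle tube along. Stays where it is left.
- pole_tip (a point): Centre of the flat outer face of the black rubber cap (34 mm across, 14 mm long) that ends the inner tube; on the pole's axis, at pole x = 91 mm plus both drawn-out lengths. The drawn-out tubes hang free, clear of the board.
- tin_a: lidded white salve tin, 56 mm across and 40 mm high, standing on the near part of the board; origin at the centre of its underside. To be left alone.
- tin_b: open white salve tin, 52 mm across, 28 mm high, on the table beyond the back fence; origin at the centre of its underside. To be left alone.
- tin_c: lidded white salve tin, 56 mm across, 40 mm high, on the table beyond the back fence; origin at the centre of its underside. To be left alone.
- tin_d: open white salve tin, 52 mm across, 28 mm high, on the table left of the board; origin at the centre of its underside. To be left alone.
- amber_jar: amber jar, 70 mm across, 90 mm high, left of the board; origin at the centre of its underside. To be left alone.
- bottle: amber bottle, 56 mm across, 130 mm high, right of and beyond the board; origin at the centre of its underside. To be left alone.
Not all that is in view belongs to the job. Leave any blue look-alike of the pole alone.

How it is judged (in metres and radians):
On the way, in this order (a step that is already met when the one before it is completed fails the run):
1. the inner tube is fully home (within 4 mm) while the middle tube is still out by more than 20 mm (value of joint inner_tube below 0.004 m and value of joint mid_tube above 0.02 m), for 0.1 s.
2. both tubes are fully home (within 4 mm) (value of joint each of inner_tube, mid_tube below 0.004 m), for 0.2 s.
At the end, for the whole second after the job is handed in: Both tubes are within 4 mm of fully home; the closed pole is at rest, lying on the board within 0.15 rad of parallel to the back fence, with no more than 12 mm between it and the back fence and no more than 12 mm between its foot and the end stop (all of step 2 and x of pole in the frame of board between 0.038 and 0.06 m and y of pole in the frame of board between 0.108 and 0.13 m and z of pole in the frame of board below 0.042 m and angle between the x axis of pole and the y axis of board, either way round below 0.15 rad and linear speed of pole below 0.02 m/s); the robot touches nothing.
It fails at once if a tin, the jar or the bottle is shifted by more than 25 mm or knocked over (distance of any of tin_a, tin_b, tin_c, tin_d, amber_jar, bottle from where it was at the start of the episode above 0.025 m or angle between any of tin_a, tin_b, tin_c, tin_d, amber_jar, bottle's own z axis and vertical above 0.5 rad).
It also fails if it takes over 46 s, if anything falls off the work surface, if the arm or the gripper's body presses on something with over 40 N, if the wrist force passes 120 N, or if a joint passes its speed limit or range.

### The arm

A 6-joint arm with a two-finger parallel gripper is mounted at the origin on the work surface. World frame = base frame: x ahead of the robot, y to its left, z up, the work surface at z = 0. Lengths are in mm, angles in degrees, forces in N, time in s.
With the tool pointing down it reaches from about 350 to 850 mm from the base axis. Payload 8.1 kg.
Tool frame: the origin (TCP) lies at the very end of the fingers, on their centre line; the grasp point (between the pads) lies r.tcp_to_grasp behind it (r.tcp_to_grasp is the distance from the TCP to the grasp point, in mm); z points along the fingers, y is the line along which they close (so a half turn about z gives the same grasp; the last joint's range is limited). The gripper opens to 85 mm and grips with 20 to 120 N. Pads are 22 mm wide; open, the fingers measure 114 mm over their backs; the gripper's body (76 mm by 85 mm) begins 54 mm behind the grasp point. The pads swing forward as they close: fully open they stand 13 mm farther back than shut.
Start: joints at [-75.481, 7.471, 85.268, -0, 87.261, -4.893], TCP at [199.433, -565.89, 231.292] pointing down, gripper open.
Joint ranges: [-169.43, 169.43], [-51.17, 129.36], [1.28, 143.12], [-76.62, 256.62], [0, 156.53], [-152.29, 152.29]. Speed limits (degrees/s): [136.94, 136.94, 159.86, 180, 180, 180].

### API

Orientations are given as [roll, pitch, yaw] about the fixed x, y, z axes, in that order (R = Rz(yaw) Ry(pitch) Rx(roll)).
In Python, from bench import r gives the robot as it stands.
- The arm moves only by the shell command python3 -m handwheel 'ROWS' [OPENING] [FORCE]. ROWS is JSON, a list of rows, each a list of 4 numbers: the shift along the tool's x, y, z in m, then the turn about the tool's z in degrees. A call has 1 to 10 rows; each row shifts and turns the commanded pose from where the row before left it, along the tool's axes as they then stand; what a row does not reach is not made up. A row lasts 1/10 s, in which the tool goes at most 50 mm and 8.59 degrees, less where a joint would pass 70% of its speed; a pose out of reach is approached as far as the arm can. A call is refused whole if a number of a shift passes 0.05 or a number of a turn 8.59, either way. A call with a gripper value outside its range is refused whole. OPENING is the finger opening in m, from 0 to 0.0854, set as the call begins (- or left out, the last holds). The fingers move at their own pace and stop on an object; FORCE is the grip in N (left out, the last holds). Time passes only in rows, so rows that do not move let the fingers close. It gives the time, the measured TCP pose, the force, the opening and the grip force at its end, in the units of the state.
- r.sense(): the state, without advancing time (a new reading comes with each control period).
- r.snapshot(name): name is "scene" or "top"; returns the picture (384x512x3 uint8, red, green, blue); there is no depth.
- r.camera_params(name): a dict with "fx", "fy", "cx", "cy" (pixels), "D" ([k1, k2, p1, p2, k3] as OpenCV has them; the pictures are not rectified), "R" (3x3) and "t" (3): a world point X has camera coordinates R X + t. Camera axes: x right, y down, z forward; pixel columns grow to the right and rows downward; lengths in mm; the calibration is good to about 2 mm. A picture is of the moment at which its call begins. camera_params takes no time and is no camera call.
- r.hand_in(): hands the job in; it is judged then, once.
The state is a dict: "time": time; "joint_pos": joint angles; "qd": joint speeds; "joint_efforts": joint torques, N m; "tool_pos": TCP position; "tcp_rot": TCP orientation; "ft_force": force on the tool from outside, world axes, zero at the start; "wrist_torque": the same for the moment, N m; "finger_gap": finger opening in mm; "grip_force": force on a finger pad.
Only numpy, scipy, OpenCV 4.12 (cv2) and the standard library are available. Lean on these libraries where they do the work, as an engineer would, in place of code of your own. Each camera call takes 0.05 s, during which the arm holds its last target. There are 200 camera calls.

## Working session

There is one attempt and no reset: what is moved stays moved. The work goes in short steps, Python scripts to look and compute and a shell command to move; the robot and the scene stay as the last step left them, time stands still between calls to the robot, and variables do not carry over. Pictures are saved under pics/ and viewed, at most 10 in all, crops included, and the job is handed in when it is done.

```bash
mkdir -p pics; python3 - <<'E'
from bench import r
import cv2
for n in("scene","top"):
    im=r.snapshot(n); cv2.imwrite(f"pics/{n}0.png",cv2.resize(im[:,:,::-1],(800,600),interpolation=cv2.INTER_CUBIC)); cv2.imwrite(f"{n}0raw.png",im[:,:,::-1])
    print(r.camera_params(n))
print(r.sense(),r.tcp_to_grasp)
E
```

```text
{'fx': 395.9379396855778, 'fy': 395.9379396855778, 'cx': 259.9621028043084, 'cy': 190.41934223900313, 'D': array([0.04208225, 0.        , 0.        , 0.        , 0.        ]), 'R': array([[ 0.75153553,  0.659544  , -0.01400259],
       [ 0.3566489 , -0.42406684, -0.83244753],
       [-0.5549738 ,  0.62061988, -0.55392693]]), 't': array([-385.64096118, -157.13526415, 1430.39539395])}
{'fx': 425.8214805980495, 'fy': 425.8214805980495, 'cx': 253.36024562657775, 'cy': 186.17533685618292, 'D': array([-0.02471293,  0.        ,  0.        ,  0.        ,  0.        ]), 'R': array([[ 0.00845659, -0.9995027 ,  0.03037814],
       [-0.99745389, -0.01058274, -0.0705248 ],
       [ 0.07081121, -0.0297044 , -0.99704735]]), 't': array([ -38.83739442,  519.64202454, 1127.87089714])}
{'time': 0.1, 'joint_pos': array([-7.54794039e+01,  7.51237416e+00,  8.53232683e+01,  2.92875799e-04,
        8.72618147e+01, -4.89388597e+00]), 'qd': array([ 0.03739288, -0.15349857, -0.11083709, -0.15268118,  0.00538687,
        0.06281698]), 'joint_efforts': array([ 3.17229578e-04, -5.70950675e+01, -5.01942122e+01, -2.49708928e-04,
        8.19239620e-03,  6.44803958e-05]), 'tool_pos': array([ 199.32887702, -565.39342203,  230.33053448]), 'tcp_rot': array([-1.79902923e+02, -8.60557270e-03,  1.94144606e+01]), 'ft_force': array([-0.1058209 , -0.26433646,  1.02764125]), 'wrist_torque': array([-6.89947813e-02,  3.27217065e-02, -1.80924063e-05]), 'grip_force': 0.0, 'finger_gap': 85.67700171452574} 18.700000000000003
```

View pics/top0.png

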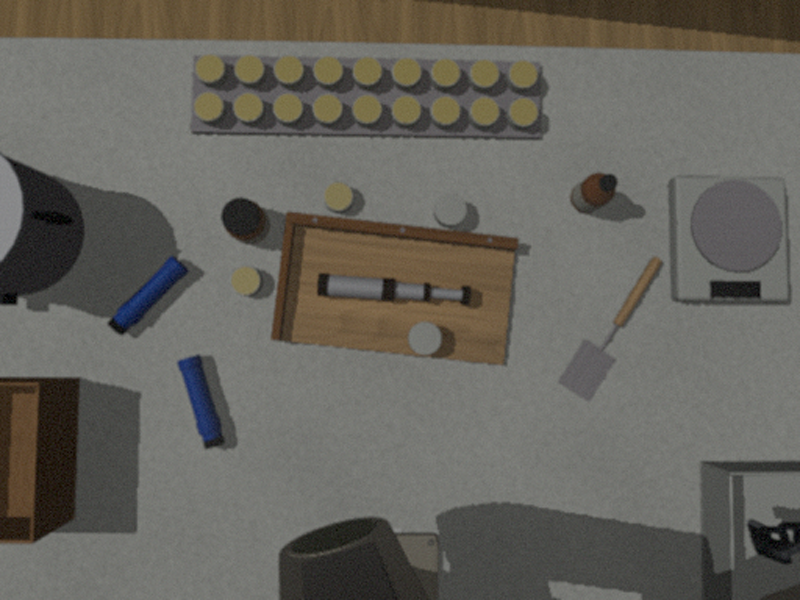

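View pics/scene0.png

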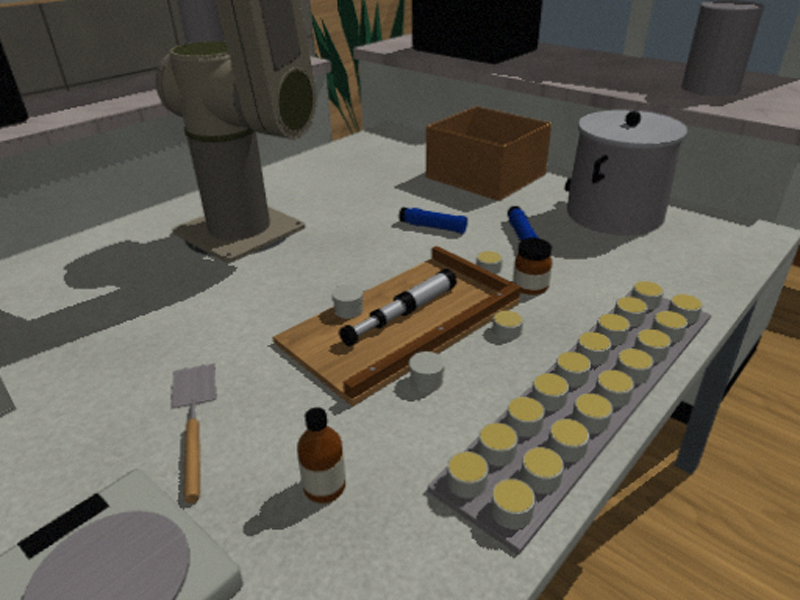

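```bash
python3 - <<'E'
import cv2
im=cv2.imread("top0raw.png")[130:240,170:340]
cv2.imwrite("pics/crop1.png",cv2.resize(im,None,fx=4.7,fy=4.7,interpolation=cv2.INTER_CUBIC))
E
```

```text
(no output)
```

View pics/crop1.png

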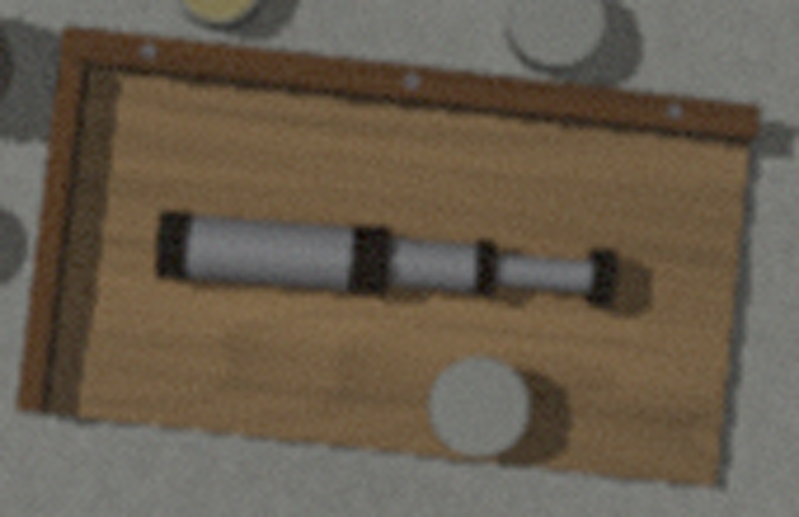

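```bash
cat > h.py <<'E'
import numpy as np, cv2
from bench import r
def px2w(name,uv,z):
    p=r.camera_params(name);K=np.array([[p["fx"],0,p["cx"]],[0,p["fy"],p["cy"]],[0,0,1.]])
    n=cv2.undistortPoints(np.array([[uv]],float),K,p["D"])[0,0]
    d=p["R"].T@np.array([n[0],n[1],1]);c=-p["R"].T@p["t"]
    return (c+d*(z-c[2])/d[2])[:2]
def crop(uv,x0,y0,s): return ((uv[0]+.5)/s-.5+x0,(uv[1]+.5)/s-.5+y0)
def fit(P,W): # board->world rigid
    P=np.array(P,float);W=np.array(W);a,b=P-P.mean(0),W-W.mean(0)
    th=np.arctan2((a[:,0]*b[:,1]-a[:,1]*b[:,0]).sum(),(a*b).sum())
    R=np.array([[np.cos(th),-np.sin(th)],[np.sin(th),np.cos(th)]])
    return R,W.mean(0)-R@P.mean(0),th
E
python3 - <<'E'
from h import *
np.set_printoptions(precision=1,suppress=True)
f=lambda uv,z:px2w("top",crop(uv,170,130,4.7),z)
P=[(90,200),(90,-200),(-130,200),(-130,-200)]
W=[f((65,30),40),f((760,106),40),f((20,410),40),f((722,487),15)]
R,t,th=fit(P,W); print("board",t,np.degrees(th)); print("res",(np.array(W)-t)@R-np.array(P))
for n,uv,z in[("foot",(158,245),35),("barrelend",(390,262),35),("midcollar",(497,268),35),("tip",(615,278),35),("tinA",(478,406),55)]:
    w=f(uv,z); print(n,w,"board",R.T@(w-t))
E
```

```text
board [543.1 -36.2] -5.542050457712621
res [[-1.9 -0.8]
 [-1.7  2.6]
 [ 2.8 -0.9]
 [ 0.7 -0.9]]
foot [529.2  99.5] board [-26.9 133.7]
barrelend [521.  -31.3] board [-22.5   2.7]
midcollar [518.3 -91.9] board [-19.4 -57.9]
tip [ 513.3 -159. ] board [ -17.8 -125.1]
tinA [440.2 -80.1] board [-98.2 -53.7]
```

```bash
python3 -m handwheel '[[0.03,-0.02,0,0],[0.03,-0.02,0,0],[0.03,-0.02,0,0],[0.03,-0.02,0,0],[0.03,-0.02,0,0],[0.03,-0.02,0,0],[0.03,-0.02,0,0],[0.03,-0.02,0,0],[0.03,-0.02,0,0],[0.03,-0.02,0,0]]' 0.055
python3 -m handwheel '[[0.033,-0.02,0,0],[0.033,-0.02,0,0],[0.033,-0.02,0,0],[0.033,-0.022,0,0],[0,0,0.01,-8.2],[0,0,0.01,-8.2],[0,0,0.01,-8.2],[0,0,0.01,-8.2],[0,0,0.01,-8.2],[0,0,0.01,-8.2]]'
python3 -m handwheel '[[0,0,0.02,-8.2],[0,0,0.02,-8.2],[0,0,0,0]]'
```

```text
time: 1.1
tool_pos: [416.4, -276.1, 230.9]
tcp_rot: [-180.0, 0.0, 19.4]
ft_force: [0.5, -0.8, -1.0]
finger_gap: 54.8
grip_force: 0.0
time: 2.1
tool_pos: [512.8, -156.1, 170.3]
tcp_rot: [-179.9, -0.0, 69.0]
ft_force: [0.1, -0.0, 0.2]
finger_gap: 54.9
grip_force: 0.0
time: 2.4
tool_pos: [510.7, -155.3, 127.6]
tcp_rot: [-179.6, -0.1, 85.1]
ft_force: [-0.6, 0.1, -0.8]
finger_gap: 54.7
grip_force: 0.0
```

```bash
python3 -m handwheel '[[0,0.001,0.015,0],[0,0.001,0.015,0],[0,0,0.015,0],[0,0,0.01,0],[0,0,0,0]]'
python3 - <<'E'
from h import *
a=cv2.resize(r.snapshot("scene")[150:270,160:340,::-1],None,fx=4.4,fy=4.4,interpolation=cv2.INTER_CUBIC)
cv2.imwrite("pics/s2.png",a)
p=r.camera_params("scene");K=np.array([[p["fx"],0,p["cx"]],[0,p["fy"],p["cy"]],[0,0,1.]])
X=np.array([[513.3,-159,35],[513.7,-152,35],[510.7,-155.3,72]],float)
q=cv2.projectPoints(X,cv2.Rodrigues(p["R"])[0],p["t"],K,p["D"])[0][:,0]
print((q-[160,150])*4.4)
E
```

```text
time: 2.9
tool_pos: [513.6, -155.9, 73.9]
tcp_rot: [-179.8, -0.1, 85.0]
ft_force: [0.5, 0.4, -0.8]
finger_gap: 54.9
grip_force: 0.0
[[261.29180288 286.80629889]
 [270.32476654 281.58968919]
 [258.29698969 231.1790793 ]]
```

View pics/s2.png

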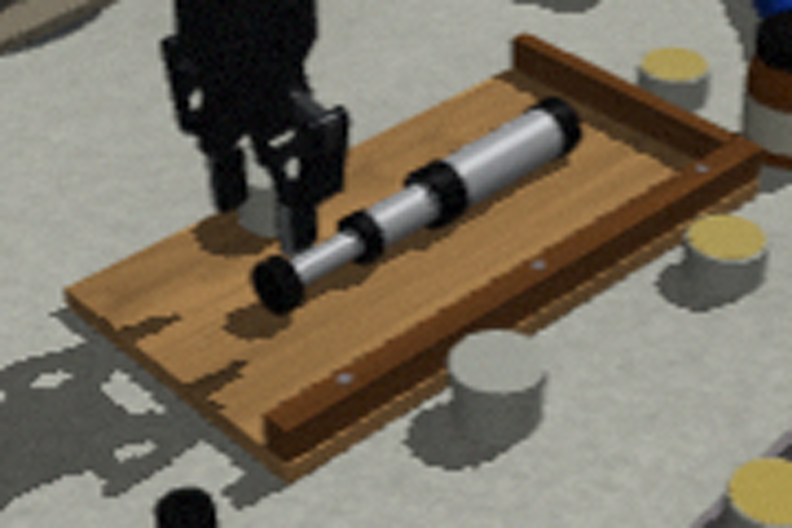

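```bash
python3 -m handwheel '[[0.002,0.002,0.01,0],[0.002,0,0.01,0],[0,0,0.01,0],[0,0,0.01,0],[0,0,0.01,0],[0,0,0,0]]'
python3 -m handwheel '[[0,0,0,0],[0,0,0,0],[0,0,0,0],[0,0,0,0],[0,0,0,0],[0,0,0,0]]' 0.02 20
```

```text
time: 3.55
tool_pos: [516.0, -152.1, 24.1]
tcp_rot: [-179.8, -0.1, 85.0]
ft_force: [0.3, 0.1, 0.0]
finger_gap: 54.6
grip_force: 0.0
time: 4.15
tool_pos: [517.7, -152.8, 26.6]
tcp_rot: [180.0, 0.0, 85.0]
ft_force: [-0.4, 0.4, 0.6]
finger_gap: 32.8
grip_force: 20.8
```

```bash
python3 -m handwheel '[[0,0,0,0],[0,0,0,0],[0,0,0.005,0],[0,0,0,0]]' 0.045
python3 -m handwheel '[[0,0,0,0],[0,0,0,0],[0,0,0,0],[0,0,0,0]]' 0.02 20
python3 -m handwheel '[[0.005,0,0,0],[0.005,0,0,0],[0.005,0,0,0],[0.005,0,0,0],[0.005,0,0,0],[0.005,0,0,0],[0.005,0,0,0],[0.005,0,0,0],[0,0,0,0]]'
```

```text
time: 4.55
tool_pos: [516.9, -152.5, 20.4]
tcp_rot: [-179.9, -0.0, 85.0]
ft_force: [0.0, -0.3, -0.1]
finger_gap: 45.3
grip_force: 0.0
time: 4.95
tool_pos: [517.3, -152.6, 21.2]
tcp_rot: [-180.0, -0.0, 85.0]
ft_force: [-0.8, 0.6, -0.1]
finger_gap: 33.1
grip_force: 20.3
time: 5.85
tool_pos: [521.0, -111.9, 21.2]
tcp_rot: [-180.0, -0.0, 85.0]
ft_force: [-0.4, 1.9, -0.5]
finger_gap: 33.2
grip_force: 20.3
```

```bash
python3 -m handwheel '[[0.005,0,0,0],[0.005,0,0,0],[0.005,0,0,0],[0.005,0,0,0],[0.005,0,0,0],[0.005,0,0,0],[0.005,0,0,0],[0.005,0,0,0],[0,0,0,0]]'
python3 - <<'E'
from h import *
a=cv2.resize(r.snapshot("scene")[150:270,160:340,::-1],None,fx=4.4,fy=4.4,interpolation=cv2.INTER_CUBIC)
cv2.imwrite("pics/s3.png",a)
E
```

```text
time: 6.75
tool_pos: [524.4, -72.0, 21.2]
tcp_rot: [-180.0, -0.0, 85.0]
ft_force: [-0.7, 1.4, -1.7]
finger_gap: 32.5
grip_force: 20.3
```

View pics/s3.png

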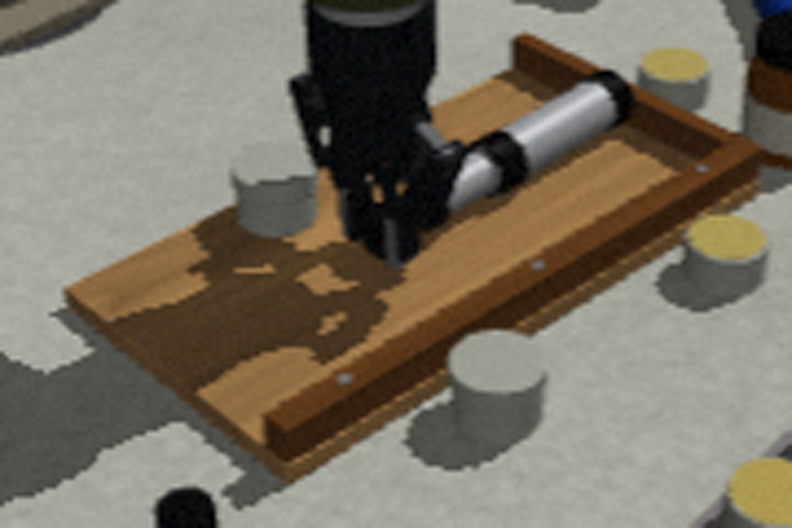

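```bash
python3 -m handwheel '[[0.005,0,0,0],[0.005,0,0,0],[0.005,0,0,0],[0.005,0,0,0],[0.005,0,0,0],[0.005,0,0,0],[0.002,0,0,0],[0.002,0,0,0]]'
python3 -m handwheel '[[0.005,0,0,0],[0.005,0,0,0],[0.005,0,0,0],[0.005,0,0,0]]'
python3 -m handwheel '[[0.005,0,0,0],[0.005,0,0,0],[0.003,0,0,0],[0.002,0,0,0]]'
```

```text
time: 7.6
tool_pos: [527.2, -39.3, 21.2]
tcp_rot: [-180.0, 0.1, 85.0]
ft_force: [-2.3, -5.1, -0.8]
finger_gap: 33.0
grip_force: 20.6
time: 8.0
tool_pos: [528.6, -19.4, 21.1]
tcp_rot: [-179.9, 0.1, 85.0]
ft_force: [-3.5, -6.4, -0.7]
finger_gap: 33.1
grip_force: 20.9
time: 8.4
tool_pos: [529.5, -4.3, 21.0]
tcp_rot: [-179.9, 0.1, 85.0]
ft_force: [-5.4, -5.2, 1.5]
finger_gap: 32.9
grip_force: 21.1
```

```bash
python3 -m handwheel '[[0.002,0,0,0],[0.002,0,0,0]]'
python3 -m handwheel '[[0.002,0,0,0],[0.002,0,0,0]]'
python3 - <<'E'
from h import *
a=cv2.resize(r.snapshot("scene")[150:270,160:340,::-1],None,fx=4.4,fy=4.4,interpolation=cv2.INTER_CUBIC)
cv2.imwrite("pics/s4.png",a)
E
```

```text
time: 8.6
tool_pos: [529.8, -0.5, 21.0]
tcp_rot: [-179.9, 0.1, 85.0]
ft_force: [-6.9, -5.9, 1.8]
finger_gap: 33.1
grip_force: 21.2
time: 8.8
tool_pos: [530.3, 2.0, 21.1]
tcp_rot: [-179.9, 0.2, 85.0]
ft_force: [-5.8, -21.7, -0.4]
finger_gap: 33.2
grip_force: 21.6
```

View pics/s4.png

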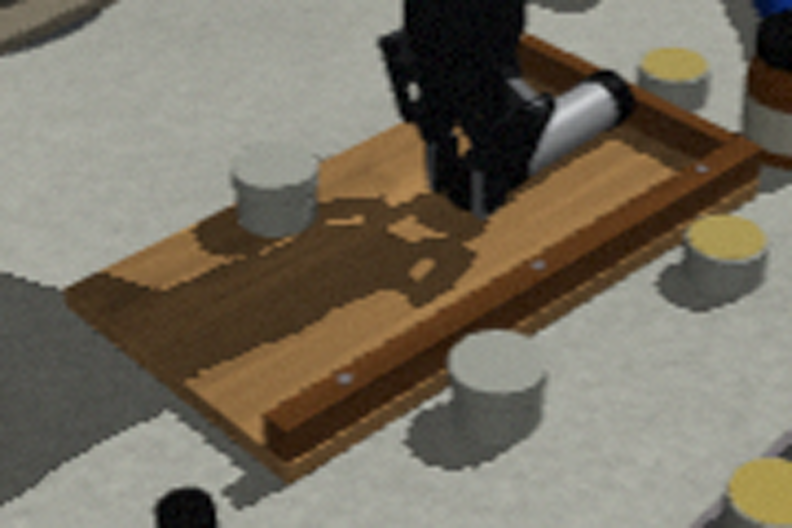

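```bash
python3 -m handwheel '[[0,0,0,0],[0,0,0,0]]'
python3 -m handwheel '[[0,0,0,0],[0,0,0,0],[0,0,0,0],[0,0,-0.01,0],[0,0,-0.02,0],[0,0,-0.03,0]]' 0.052
python3 -m handwheel '[[0.025,-0.015,0,0],[0.025,-0.015,0,0],[0.025,-0.015,0,0],[0,0,0,8.2],[0,0,0,8.2],[0,0,0,8.2],[0,0,0,8.2],[0,0,0,8.2],[0,0,0,8.2],[0,0,0,8.2]]' 0.07
python3 -m handwheel '[[0,0,0,8.2],[0,0,0,8.2],[0,0,0,8.2],[0,0,0,8.4],[0,0,0,0]]'
python3 - <<'E'
from h import *
im=r.snapshot("top")[:,:,::-1]; cv2.imwrite("pics/t5.png",cv2.resize(im[130:240,170:340],None,fx=4.7,fy=4.7,interpolation=cv2.INTER_CUBIC))
E
```

```text
time: 9.05
tool_pos: [530.5, 1.8, 21.1]
tcp_rot: [-179.9, 0.2, 85.0]
ft_force: [-4.8, -13.5, 0.4]
finger_gap: 33.2
grip_force: 21.5
time: 9.65
tool_pos: [529.7, 4.2, 80.9]
tcp_rot: [-179.8, -0.0, 85.0]
ft_force: [0.4, -0.3, -0.4]
finger_gap: 52.0
grip_force: 0.0
time: 10.65
tool_pos: [493.2, 82.7, 82.3]
tcp_rot: [180.0, -0.1, 27.3]
ft_force: [-1.6, -0.5, -0.2]
finger_gap: 69.8
grip_force: 0.0
time: 11.15
tool_pos: [493.2, 82.6, 82.2]
tcp_rot: [-180.0, -0.1, -5.5]
ft_force: [-0.4, 0.9, -0.2]
finger_gap: 69.9
grip_force: 0.0
```

View pics/t5.png

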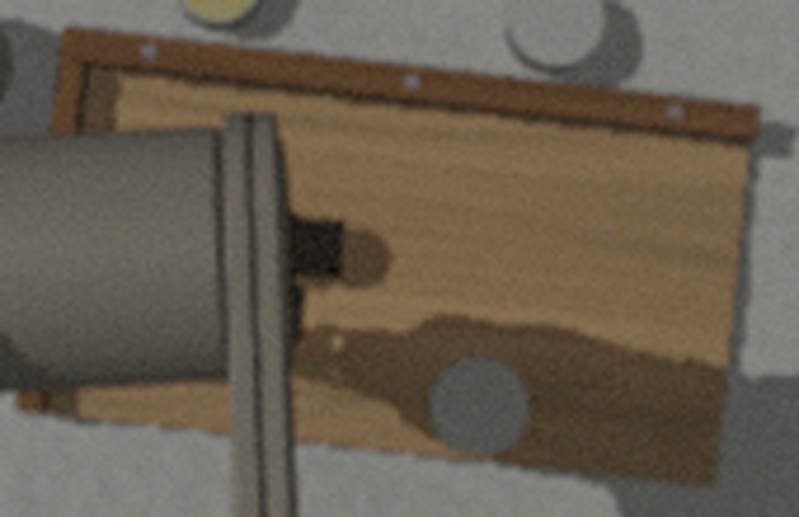

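```bash
python3 -m handwheel '[[0,0,0.02,0],[0,0,0.02,0],[0,0,0.015,0],[0,0,0.005,0],[0.005,0,0,0],[0.005,0,0,0],[0.005,0,0,0],[0.004,0,0,0]]'
python3 -m handwheel '[[0.004,0,0,0],[0.004,0,0,0],[0.004,0,0,0],[0.004,0,0,0],[0.004,0,0,0],[0.004,0,0,0],[0.004,0,0,0],[0.004,0,0,0],[0.004,0,0,0],[0.004,0,0,0]]'
```

```text
time: 12.0
tool_pos: [512.9, 80.6, 22.2]
tcp_rot: [-180.0, -0.1, -5.4]
ft_force: [-2.5, -0.1, 0.2]
finger_gap: 69.8
grip_force: 0.8
time: 13.0
tool_pos: [551.9, 76.8, 21.3]
tcp_rot: [-180.0, 0.0, -5.4]
ft_force: [-3.6, 0.3, 1.5]
finger_gap: 70.1
grip_force: 1.4
```

```bash
python3 -m handwheel '[[0.004,0,0,0],[0.004,0,0,0],[0.004,0,0,0],[0.003,0,0,0],[0.002,0,0,0],[0.002,0,0,0]]'
python3 -m handwheel '[[0.002,0,0,0],[0.001,0,0,0],[0.001,0,0,0]]'
```

```text
time: 13.6
tool_pos: [570.6, 75.0, 21.3]
tcp_rot: [180.0, 0.0, -5.4]
ft_force: [-1.8, 0.1, 1.4]
finger_gap: 70.0
grip_force: 1.4
time: 13.9
tool_pos: [574.5, 74.6, 21.3]
tcp_rot: [180.0, 0.0, -5.4]
ft_force: [-2.4, 0.3, 1.4]
finger_gap: 69.7
grip_force: 1.3
```

```bash
python3 -m handwheel '[[0.001,0,0,0],[0.001,0,0,0]]'
python3 -m handwheel '[[0.001,0,0,0],[0.001,0,0,0]]'
python3 -m handwheel '[[0.001,0,0,0],[0.001,0,0,0]]'
```

```text
time: 14.1
tool_pos: [576.0, 74.5, 21.1]
tcp_rot: [180.0, 0.1, -5.4]
ft_force: [-7.4, 1.7, 5.9]
finger_gap: 69.7
grip_force: 3.8
time: 14.3
tool_pos: [576.3, 74.5, 20.8]
tcp_rot: [180.0, 0.3, -5.4]
ft_force: [-15.5, 2.1, 11.7]
finger_gap: 70.2
grip_force: 8.0
time: 14.5
tool_pos: [576.5, 74.6, 20.6]
tcp_rot: [180.0, 0.5, -5.4]
ft_force: [-24.1, 3.5, 17.9]
finger_gap: 70.0
grip_force: 12.5
```

```bash
python3 -m handwheel '[[-0.003,0,0,0],[-0.003,0,0,0],[-0.002,0,0,0],[-0.005,0,0,0],[-0.02,0,0,0],[-0.02,0,0,0],[0,0,-0.03,0],[0,0,-0.04,0],[-0.03,0,-0.04,0],[-0.04,0,-0.02,0]]'
python3 -m handwheel '[[-0.04,0.04,0,0],[-0.03,-0.04,0,0]]'
python3 - <<'E'
from h import *
im=r.snapshot("top")[:,:,::-1]; cv2.imwrite("pics/t6.png",cv2.resize(im[130:240,170:340],None,fx=4.7,fy=4.7,interpolation=cv2.INTER_CUBIC))
a=cv2.resize(r.snapshot("scene")[150:270,160:340,::-1],None,fx=4.4,fy=4.4,interpolation=cv2.INTER_CUBIC)
cv2.imwrite("pics/s6.png",a)
E
```

```text
time: 15.5
tool_pos: [460.1, 85.6, 155.6]
tcp_rot: [-179.9, -0.4, -5.4]
ft_force: [0.7, 0.1, 1.2]
finger_gap: 70.2
grip_force: 0.0
time: 15.7
tool_pos: [393.8, 87.8, 152.0]
tcp_rot: [179.8, -0.2, -6.2]
ft_force: [0.6, 1.3, -0.4]
finger_gap: 69.8
grip_force: 0.0
```

View pics/t6.png

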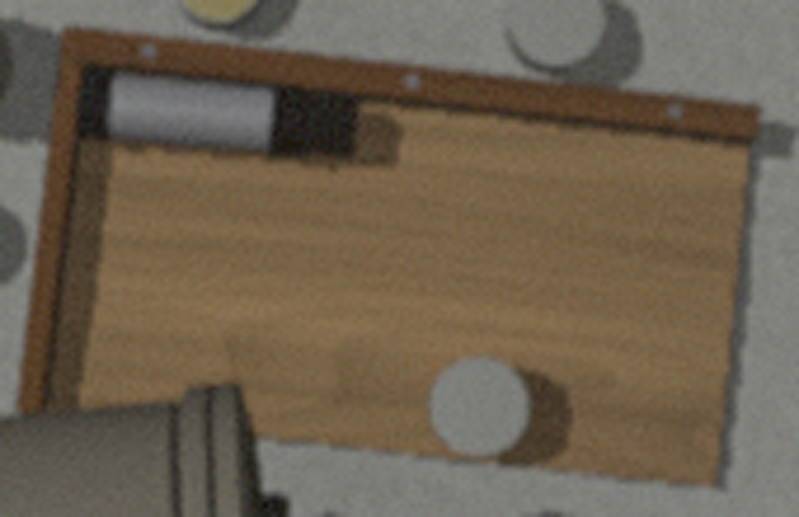

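View pics/s6.png

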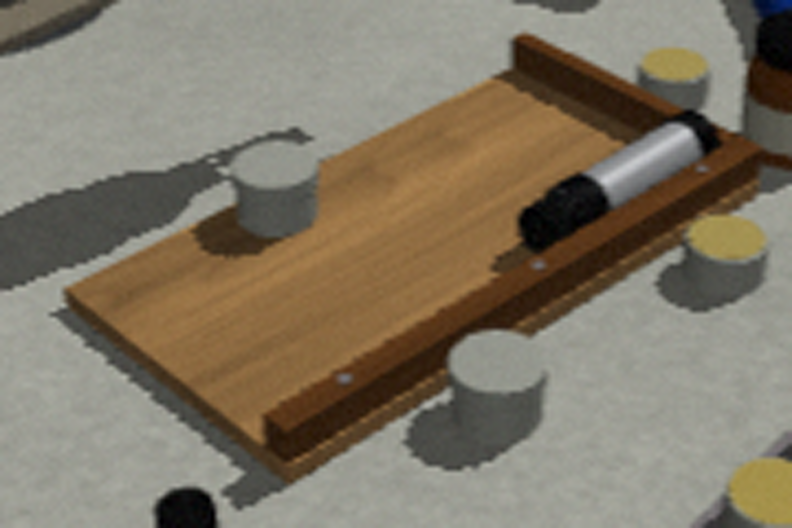

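The pole is in the corner and closed: in the top crop its foot is at (78,102) and its tip at (357,128), about 157 mm apart. It lies along the fence, and the tins are where they were.

```bash
python3 -m handwheel '[[0,0,0,0],[0,0,0,0],[0,0,0,0]]'; python3 -c "
from bench import r
print(r.hand_in())"
```

```text
time: 16.1
tool_pos: [393.7, 96.4, 151.3]
tcp_rot: [180.0, 0.0, -5.4]
ft_force: [-0.3, -0.5, 0.7]
finger_gap: 70.1
grip_force: 0.0
the job is handed in; nothing more can be done
None
```

I handed the job in at about 16 s, and it returned no verdict: in the last pictures the pole is closed and in the corner, along the fence with its foot at the end stop, and the tins in view have not moved; that the inner tube went home before the middle one I inferred from the push forces, not from a picture.

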